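# Stack the discs, then slip the rolling pin out of the tote

### The job

Lay the wider, wooden disc flat in the middle of the round plate, then lay the smaller clay disc flat and centred on top of it. Then take the rolling pin, which is longer than the opening of the tote, out through that opening by tilting it, and bring it over the stack. Finish while still holding it there in the gripper: level, still, a hand's breadth or so above the stack's middle and touching nothing else; leave both jars and the cup where they are.

Things in the scene. Friction and masses are not known exactly. Their poses are not given: they have to be found in the camera images.
- pin: Rolling pin: a plain round wooden dowel, 240 mm long, 24 mm in diameter, about 120 g (varies). Origin at its very middle (on its axis, its centre of mass); x runs along its length. It starts lying along the tote's length, its axis 40 mm above the table, in two shallow rests, within 8 mm of the tote's middle lengthwise.
- tote: Plywood tote fixed to the table, 332 mm long (x, roughly away from the robot), 136 wide (y), 74 high. Origin: centre of its underside. Floor 6 mm thick, side walls 8, end walls 6. Its ends are covered by 8 mm boards, top faces at 74 mm, from x = +-95 mm outwards, with low paint pans on them up to 80 mm. Free inside, also under the covers: x to +-160 mm, heights 6 to 66 mm.
- tote_opening (a point): Centre of the tote's open part, 190 mm (x) by 120 mm (y), level with its top edge, 74 mm above the table; axes as the tote. Below it, at x = +-65 mm, stand two pin rests, each 10 mm long in x: saddles 28 mm above the table, with cheeks up to 36 mm from 15 to 30 mm either side of the middle line.
- plate: Flat round grey-glazed ceramic plate, fixed to the table, 140 mm in diameter, its flat top 14 mm above its origin. Origin: centre of its underside.
- board: The wider disc: plain wood, 60 mm in diameter, 16 mm thick, about 35 g. Origin: centre of its underside, z up. Starts flat on the table to the left of the plate, in one of two places.
- tile: The smaller disc: unglazed fired clay, 46 mm in diameter, 14 mm thick, about 40 g. Origin: centre of its underside, z up. Starts flat on the table to the left of the plate, in the other place.
- jar_short: Bystander: closed paint jar 50 mm high, 42 mm in diameter, standing beyond the plate. Origin: centre of its underside.
- jar_tall: Bystander: closed jar 75 mm high, 38 mm in diameter, standing beyond the plate, farther left. Origin: centre of its underside.
- cup: Bystander: glass cup 70 mm high, 56 mm in diameter, standing between the robot and the plate. Origin: centre of its underside.
Things that resemble listed ones, but are neither listed nor needed, are in the scene too. What is shaped like the tile but blue is not meant.

How it is judged (in metres and radians):
On the way, in this order (a step that is already met when the one before it is completed fails the run):
1. the wider disc lies flat in the middle of the plate, let go (horizontal distance between board and plate below 0.01 m and z of board in the frame of plate between 0.01 and 0.018 m and angle between board's own z axis and vertical below 0.12 rad and contact force between the fingers and board below 0.1 N and linear speed of board below 0.03 m/s), for 0.2 s.
2. the smaller disc lies flat, centred on the wider one, let go (horizontal distance between board and plate below 0.01 m and z of board in the frame of plate between 0.01 and 0.018 m and angle between each of board, tile's own z axis and vertical below 0.12 rad and horizontal distance between tile and board below 0.008 m and z of tile in the frame of board between 0.012 and 0.02 m and contact force between the fingers and tile below 0.1 N and linear speed of tile below 0.03 m/s), for 0.2 s.
3. the pin has come up out of the tote in the gripper, touching the tote no more (height (world z) of pin above 0.125 m and contact force between pin and tote below 0.05 N and contact force between the fingers and pin above 1 N), for 0.1 s.
At the end, for the whole second after the job is handed in: Wide disc flat on the plate within 10 mm of its centre, small disc flat on it within 8 mm, both untouched; pin held in the fingers, still, level within 0.2 rad, its middle within 40 mm of the plate centre sideways and 80 to 240 mm above the table, touching nothing else (all of step 2 and contact force between the fingers and board below 0.1 N and linear speed of each of board, pin below 0.03 m/s and contact force between the fingers and pin above 1 N and height (world z) of pin between 0.08 and 0.24 m and horizontal distance between pin and plate below 0.04 m and angle between pin's own x axis and vertical between 1.3708 and 1.7708 rad and angular speed of pin below 0.2 rad/s and contact force between pin and tote below 0.05 N and contact force between pin and plate below 0.05 N and contact force between pin and board below 0.05 N and contact force between pin and tile below 0.05 N and contact force between pin and jar_short below 0.05 N and contact force between pin and jar_tall below 0.05 N and contact force between pin and cup below 0.05 N); the arm keeps its last pose, push and grip.
It fails at once if a jar or the cup was shifted more than 20 mm or tipped (distance of any of jar_short, jar_tall, cup from where it was at the start of the episode above 0.02 m or angle between any of jar_short, jar_tall, cup's own z axis and vertical above 0.4 rad).
It also fails if it takes over 61 s, if anything falls off the work surface, if the arm or the gripper's body presses on something with over 40 N, if the wrist force passes 120 N, or if a joint passes its speed limit or range.

### The arm

A 6-joint arm with a two-finger parallel gripper is mounted at the origin on the work surface. World frame = base frame: x ahead of the robot, y to its left, z up, the work surface at z = 0. Lengths are in mm, angles in rad, forces in N, time in s.
With the tool pointing down it reaches from about 300 to 875 mm from the base axis. Payload 6.4 kg.
Tool frame: the origin (TCP) lies at the very end of the fingers, on their centre line; the grasp point (between the pads) lies 19 mm behind it; z points along the fingers, y is the line along which they close (so a half turn about z gives the same grasp; the last joint's range is limited). The gripper opens to 88 mm and grips with 3 to 60 N. Pads are 18 mm wide; open, the fingers measure 123 mm over their backs; the gripper's body (75 mm by 187 mm) begins 45 mm behind the grasp point.
Start: joints at [1.078, 0.181, 1.607, -0, 1.354, -0.206], TCP at [162.647, 551.532, 238.714] pointing down, gripper open.
Joint ranges: [-2.99, 2.99], [-0.89, 2.07], [0.3, 2.58], [-1.14, 4.28], [0, 2.63], [-3.12, 3.12]. Speed limits (rad/s): [2.57, 2.57, 3.01, 3.14, 3.14, 3.14].

### API

Orientations are given as a rotation vector (axis times angle).
In Python, from bench import status, read_camera, ticket, spot_in, cut_out gives the robot as it stands.
- The arm moves only by the tool servo_tool, never from a script. Its argument "moves" is a list that holds one entry, the list of rows, each a list of 7 numbers: the turn, a rotation vector about the tool's x, y, z in rad, then the shift along the tool's x, y, z in cm, then the closure, from 0 (fully open) to 1 (shut). A call has 1 to 20 rows; each row shifts and turns the commanded pose from where the row before left it, along the tool's axes as they then stand; what a row does not reach is not made up. A row lasts 1/12 s, in which the tool goes at most 41.7 mm and 7.16 degrees, less where a joint would pass 70% of its speed; a pose out of reach is approached as far as the arm can. A call is refused whole if a number of a shift passes 4.17 or a number of a turn 0.125, either way. A call with a gripper value outside its range is refused whole. The fingers move at their own pace and stop on an object; "force" is the grip in N (left out, the last holds). Time passes only in rows, so rows that do not move let the fingers close. It gives the time, the measured TCP pose, the force, the opening and the grip force at its end, in the units of the state.
- status.read_state(): the state, without advancing time (a new reading comes with each control period).
- read_camera(name): name is "scene" or "top"; returns a dict with "pixels" (400x640x3 uint8, blue, green, red), "range_z" (400x640 float32, mm along the optical axis (not along the pixel's ray), 0 where there is no reading), "K" (3x3 intrinsics, pixels), "k1" (the pictures are not rectified: a ray, as slopes to the right and down, at radius r is drawn at 1 + k1 r^2 times it, then the intrinsics apply), "world_from_camera" (4x4, takes a point from camera to world coordinates). Camera axes: x right, y down, z forward; pixel columns grow to the right and rows downward; lengths in mm; the calibration is good to about 2 mm. A picture is of the moment at which its call begins.
- ticket.hand_in(): hands the job in; it is judged then, once.
Trained networks look in a picture, given as the dict that the camera call returned (one of the last four; its "shot" number tells which), for a name from the list of things; names that differ only in an ending like _2 or _b are one class to them, and where a whole thing is asked for, a point or a joint stands for the part that bears it (a point fixed in the world has none). Each returns a list of dicts, best first, with "confidence" (0 to 1); they miss things now and then, are a little off and sometimes report something else, mostly with a low value. They report only what shows in the picture. A call takes as long as a camera call. They do not tell look-alikes from the thing itself.
- spot_in(name, picture): "box" ([left, top, right, bottom] in pixels, round what is visible of it).
- cut_out(name, picture): "region" (400x640 bool, what is visible of it) and "box" ([left, top, right, bottom] in pixels, round what is visible of it).
The state is a dict: "t": time; "qpos": joint angles; "dq": joint speeds; "joint_torque": joint torques, N m; "eef_pos": TCP position; "tool_rot": TCP orientation; "contact_force": force on the tool from outside, world axes, zero at the start; "torque": the same for the moment, N m; "width": finger opening in mm; "gripper_force": force on a finger pad.
Only numpy, scipy, OpenCV 4.12 (cv2) and the standard library are available. Lean on these libraries where they do the work, as an engineer would, in place of code of your own. Each camera call takes 0.05 s, during which the arm holds its last target. There are 200 camera calls.

## Working session

There is one attempt and no reset: what is moved stays moved. The work goes in short steps, Python scripts to look and compute and a tool call to move; the robot and the scene stay as the last step left them, time stands still between calls to the robot, and variables do not carry over. Pictures are saved under pics/ and viewed, at most 10 in all, crops included, and the job is handed in when it is done.

Besides the shell and the picture viewer there is one more tool, called after "Request:" as a command line: name --argument value ..., lists and objects as JSON in quotes. servo_tool: Moves the arm, as the interface text tells. Its arguments: {"type":"object","properties":{"moves":{"type":"array","items":{"type":"array","items":{"type":"array","items":{"type":"number"}}}},"force":{"type":"number"}},"required":["moves"]}

```bash
mkdir -p pics; cat > h.py <<'E'
import numpy as np, cv2
from bench import status, read_camera, ticket, spot_in, cut_out
from scipy.spatial.transform import Rotation as R
def cloud(p):
    K=p["K"];z=p["range_z"];h,w=z.shape
    v,u=np.mgrid[:h,:w]
    pts=np.stack([u,v],-1).reshape(-1,1,2).astype(float)
    n=cv2.undistortPoints(pts,K,np.array([p["k1"],0,0,0,0.])).reshape(h,w,2)
    c=np.dstack([n[...,0]*z,n[...,1]*z,z,np.ones_like(z)])
    W=c@np.array(p["world_from_camera"]).T
    W=W[...,:3]; W[z<=0]=np.nan
    return W
def st():
    s=status.read_state(); return s
E
python3 - <<'E'
from h import *
s=st();print(s)
for n in("top","scene"):
    p=read_camera(n);cv2.imwrite(f"pics/{n}0.png",p["pixels"]);W=cloud(p)
    print(n,p["k1"],np.round(p["world_from_camera"],2).tolist())
    for o in["pin","tote","plate","board","tile","jar_short","jar_tall","cup"]:
        for d in cut_out(o,p)[:3]:
            m=d["region"];q=W[m];q=q[~np.isnan(q[:,0])]
            if len(q)==0: continue
            zt=np.percentile(q[:,2],90);t=q[q[:,2]>zt-5]
            print(o,round(d["confidence"],2),[int(x) for x in d["box"]],len(q),"zt",round(zt,1),"mean",t.mean(0).round(1),"mid",((t.min(0)+t.max(0))/2).round(1),"ext",np.ptp(t,axis=0).round(0), p["pixels"][m].mean(0).round(0))
E
```

```text
{'t': 0.0, 'qpos': array([ 1.07767150e+00,  1.81517674e-01,  1.60798610e+00, -6.38209566e-07,
        1.35384603e+00, -2.06332949e-01]), 'dq': array([-0.00023688,  0.00024564,  0.00022816,  0.00069507,  0.00017075,
        0.00085153]), 'joint_torque': array([-6.70958470e-04, -4.33870912e+01, -3.41850078e+01,  7.02454965e-02,
        3.83870944e-02, -1.07225605e-04]), 'eef_pos': array([162.39381481, 551.02726747, 237.83388948]), 'tool_rot': array([-4.48863024e-01, -3.10875228e+00,  2.59287905e-03]), 'contact_force': array([ 0.2690747 ,  0.04247614, -0.12694626]), 'torque': array([0.01344009, 0.02850221, 0.02615022]), 'gripper_force': 0.0, 'width': 88.10226680354344}
top -0.024798546598334626 [[-0.01, -0.99, 0.14, 419.35], [-1.0, 0.01, -0.0, 41.84], [0.0, -0.14, -0.99, 1212.22], [0.0, 0.0, 0.0, 1.0]]
pin 0.56 [411, 159, 441, 240] 834 zt 53.4 mean [ 566.7 -211.5   51.5] mid [ 570.1 -212.3   57.5] ext [187.  71.  18.] [33. 52. 78.]
tote 0.76 [375, 127, 477, 278] 8024 zt 79.5 mean [ 558.  -209.6   78.2] mid [ 566.  -209.4   80.9] ext [349. 224.  13.] [59. 81. 89.]
plate 0.95 [280, 178, 3
[... 1734 characters left out ...]
6] mid [440.3 315.6  16. ] ext [62. 60.  7.] [ 76. 125. 151.]
tile 0.83 [436, 205, 454, 221] 261 zt 14.8 mean [706.  347.4  12.9] mid [705.9 348.6  13.6] ext [43. 44.  7.] [119.  60.  31.]
tile 0.7 [397, 180, 416, 197] 248 zt 15.1 mean [609.  295.8  13.3] mid [610.4 295.6  14. ] ext [47. 40.  8.] [ 40.  69. 134.]
jar_short 0.97 [344, 260, 366, 285] 420 zt 50.4 mean [786.1  73.4  49. ] mid [785.1  73.8  49. ] ext [35. 37.  7.] [ 96. 110. 123.]
jar_tall 0.96 [409, 218, 431, 253] 510 zt 74.5 mean [765.7 238.6  73.6] mid [764.6 238.5  73.8] ext [35. 35.  8.] [25. 36. 47.]
cup 0.56 [271, 132, 293, 164] 605 zt 68.3 mean [388.2  51.2  67.8] mid [388.6  51.5  68.1] ext [60. 55.  9.] [ 98. 110. 107.]
```

View pics/top0.png

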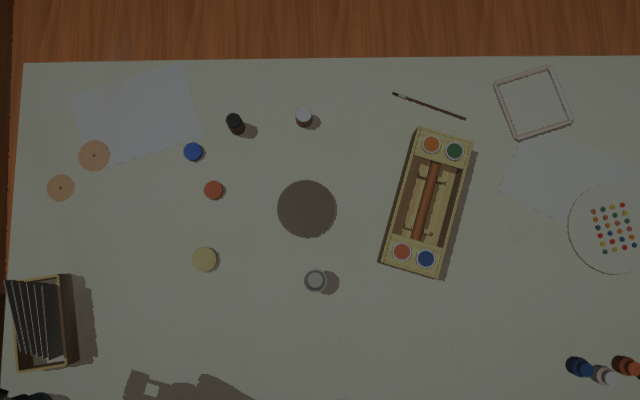

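View pics/scene0.png

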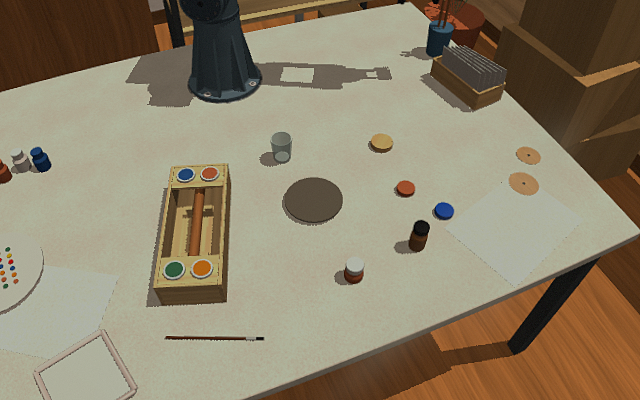

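Both views agree: board at top px (204,259), red clay tile (213,190), blue decoy (193,152), plate (307,208), tote with pin about (427,203), cup (315,280). Next I move above the board.

Request:
servo_tool --moves '[[[0,0,0,-1.2,-0.53,0.65,0],[0,0,0,-2.37,-1.06,1.28,0],[0,0,0,-2.37,-1.06,1.28,0],[0,0,0,-2.37,-1.06,1.28,0],[0,0,0,-2.37,-1.06,1.28,0],[0,0,0,-2.37,-1.06,1.28,0],[0,0,0,-2.37,-1.06,1.28,0],[0,0,0,-2.37,-1.06,1.28,0],[0,0,0,-2.37,-1.06,1.28,0],[0,0,0,-2.37,-1.06,1.28,0],[0,0,0,-2.37,-1.06,1.28,0],[0,0,0,-2.37,-1.06,1.28,0],[0,0,0,-2.37,-1.06,1.28,0],[0,0,0,-2.37,-1.06,1.28,0],[0,0,0,-1.2,-0.53,0.65,0],[0,0,0,0,0,0,0]]]' --force 15

```text
t: 2.23
eef_pos: [440.1, 312.6, 57.7]
tool_rot: [-0.454, -3.107, 0.003]
contact_force: [0.3, 0.1, 0.2]
width: 88.0
gripper_force: 0.0
```

```bash
cat >> h.py <<'E'
def to(target,rot=None):
    "shift in tool axes, cm, from the measured pose to target (mm), and the turn"
    s=st();r=R.from_rotvec(s["tool_rot"])
    print("t",round(s["t"],2),"pos",s["eef_pos"].round(1),"rot",s["tool_rot"].round(3),"w",round(s["width"],1),"gf",round(s["gripper_force"],1),"F",s["contact_force"].round(1))
    print("  tool x,y:",r.as_matrix()[:,0].round(4),r.as_matrix()[:,1].round(4),"z",r.as_matrix()[:,2].round(4))
    print("  shift cm",(r.inv().apply(np.array(target)-s["eef_pos"])/10).round(2))
E
python3 - <<'E'
from h import *
for n in("top","scene"):
    p=read_camera(n);W=cloud(p)
    for o in["tote","pin"]:
        d=cut_out(o,p)[0];m=d["region"];q=W[m];q=q[~np.isnan(q[:,0])]
        if o=="tote": q=q[(q[:,2]>68)&(q[:,2]<84)]
        else: q=q[(q[:,2]>42)&(q[:,2]<60)&(abs(q[:,1]+210)<60)]
        r=cv2.minAreaRect(q[:,:2].astype(np.float32))
        mu=q.mean(0);e=np.linalg.eigh(np.cov(q[:,:2].T))[1][:,1]
        print(n,o,r,mu.round(1),np.degrees(np.arctan(e[1]/e[0])))
to([439.4,315.3,4])
E
```

```text
top tote ((566.0494384765625, -211.8758544921875), (137.70803833007812, 334.5089416503906), 72.75142669677734) [ 561.4 -209.9   75.7] -17.4498535031035
top pin ((568.3594360351562, -212.12918090820312), (23.703632354736328, 191.86122131347656), 72.65248107910156) [ 568.2 -211.3   49.8] -17.353177740427
scene tote ((567.3544921875, -211.0531005859375), (137.72781372070312, 334.86773681640625), 72.74305725097656) [ 597.2 -219.3   75.1] -16.940231658806695
scene pin ((552.3931274414062, -205.86532592773438), (24.52935218811035, 190.56004333496094), 72.49897003173828) [ 556.7 -206.6   49.1] -17.2711612036883
t 2.53 pos [438.6 316.3  60.1] rot [4.460e-01 3.109e+00 1.000e-03] w 88.3 gf 0.0 F [ 0.5 -0.3 -0.2]
  tool x,y: [-9.596e-01  2.812e-01 -7.000e-04] [2.812e-01 9.596e-01 8.000e-04] z [ 9.e-04  6.e-04 -1.e+00]
  shift cm [-0.1  -0.08  5.61]
```

Request:
servo_tool --moves '[[[0,0,0,0,0,1.5,0],[0,0,0,0,0,2.0,0],[0,0,0,0,0,1.5,0],[0,0,0,0,0,0.5,0],[0,0,0,0,0,0,0.5],[0,0,0,0,0,0,0.5],[0,0,0,0,0,0,0.5],[0,0,0,0,0,0,0.5],[0,0,0,0,0,0,0.5],[0,0,0,0,0,0,0.5]]]' --force 15

```text
t: 3.37
eef_pos: [440.0, 315.7, 5.4]
tool_rot: [0.449, 3.108, 0.002]
contact_force: [-1.0, 0.1, 5.6]
width: 59.3
gripper_force: 15.0
```

Request:
servo_tool --moves '[[[0,0,0,0,0,-1.0,0.5],[0,0,0,0,0,-2.0,0.5],[0,0,0,-0.92,-1.0,-2.0,0.5],[0,0,0,-1.84,-2.0,0,0.5],[0,0,0,-1.84,-2.0,0,0.5],[0,0,0,-1.84,-2.0,0,0.5],[0,0,0,-1.84,-2.0,0,0.5],[0,0,0,-1.84,-2.0,0,0.5],[0,0,0,-1.84,-2.0,0,0.5],[0,0,0,-1.84,-2.0,0,0.5],[0,0,0,-1.84,-2.0,0,0.5],[0,0,0,-1.84,-2.0,0,0.5],[0,0,0,-0.92,-1.0,0,0.5],[0,0,0,0,0,0,0.5],[0,0,0,0,0,1.2,0.5],[0,0,0,0,0,1.2,0.5],[0,0,0,0,0,0.7,0.5],[0,0,0,0,0,0.3,0.5],[0,0,0,0,0,0,0.5]]]'

```text
t: 4.95
eef_pos: [557.5, 72.6, 18.9]
tool_rot: [-0.446, -3.107, 0.0]
contact_force: [-0.4, 0.1, -0.1]
width: 59.6
gripper_force: 15.0
```

Request:
servo_tool --moves '[[[0,0,0,0,0,0.1,0.5],[0,0,0,0,0,0,0.3],[0,0,0,0,0,0,0],[0,0,0,0,0,0,0],[0,0,0,0,0,0,0],[0,0,0,0,0,-1.0,0],[0,0,0,0,0,-2.0,0],[0,0,0,0,0,-2.0,0],[0,0,0,0.1,1.1,-1.0,0],[0,0,0,0.2,2.3,0,0],[0,0,0,0.2,2.3,0,0],[0,0,0,0.2,2.3,0,0],[0,0,0,0.2,2.3,0,0],[0,0,0,0.2,2.3,0,0],[0,0,0,0.2,2.3,0,0],[0,0,0,0.2,2.3,0,0],[0,0,0,0.2,2.3,0,0],[0,0,0,0.1,2.3,0,0],[0,0,0,0,1.1,0,0],[0,0,0,0,0,0,0]]]'

```text
t: 6.62
eef_pos: [606.7, 298.8, 79.6]
tool_rot: [0.445, 3.109, 0.001]
contact_force: [0.8, -0.8, -0.3]
width: 88.3
gripper_force: 0.0
```

```bash
python3 - <<'E'
from h import *
for n in("top","scene"):
    p=read_camera(n);cv2.imwrite(f"pics/{n}1.png",p["pixels"]);W=cloud(p)
    q=W.reshape(-1,3);c=np.array([560,71.5])
    ok=(np.hypot(*(q[:,:2]-c).T)<100)
    for lo,hi in((9,20),(25,36)):
        t=q[ok&(q[:,2]>lo)&(q[:,2]<hi)]
        if len(t): print(n,lo,len(t),cv2.minEnclosingCircle(t[:,:2].astype(np.float32)),t.mean(0).round(1))
to([608,296.5,4])
E
```

```text
top 9 2064 ((558.3156127929688, 71.992431640625), 69.84046936035156) [557.9  71.7  14. ]
top 25 482 ((556.7811279296875, 71.42179107666016), 29.944095611572266) [556.6  71.3  30. ]
scene 9 1636 ((559.6574096679688, 73.45911407470703), 72.85212707519531) [566.3  69.6  13.2]
scene 25 387 ((558.6334838867188, 71.65805053710938), 31.480392456054688) [560.1  70.8  29.1]
t 6.72 pos [606.3 296.   79.1] rot [-4.480e-01 -3.109e+00  1.000e-03] w 88.1 gf 0.0 F [-0.7 -0.   0.3]
  tool x,y: [-9.594e-01  2.821e-01  3.000e-04] [ 2.821e-01  9.594e-01 -7.000e-04] z [-5.e-04 -5.e-04 -1.e+00]
  shift cm [-0.16  0.1   7.51]
```

Request:
servo_tool --moves '[[[0,0,0,0,0,1.5,0],[0,0,0,0,0,2.5,0],[0,0,0,0,0,2.0,0],[0,0,0,0,0,1.2,0],[0,0,0,0,0,0.3,0],[0,0,0,0,0,0,0.65],[0,0,0,0,0,0,0.65],[0,0,0,0,0,0,0.65],[0,0,0,0,0,0,0.65],[0,0,0,0,0,0,0.65],[0,0,0,0,0,0,0.65],[0,0,0,0,0,0,0.65],[0,0,0,0,0,-1.0,0.65],[0,0,0,0,0,-2.0,0.65],[0,0,0,0,0,-2.0,0.65],[0,0,0,-0.1,-1.1,-1.5,0.65]]]'

```text
t: 8.05
eef_pos: [605.2, 286.8, 71.7]
tool_rot: [0.447, 3.108, 0.002]
contact_force: [0.3, -0.0, -0.8]
width: 45.9
gripper_force: 15.0
```

Request:
servo_tool --moves '[[[0,0,0,-0.2,-2.3,0,0.65],[0,0,0,-0.2,-2.3,0,0.65],[0,0,0,-0.2,-2.3,0,0.65],[0,0,0,-0.2,-2.3,0,0.65],[0,0,0,-0.2,-2.3,0,0.65],[0,0,0,-0.2,-2.3,0,0.65],[0,0,0,-0.2,-2.3,0,0.65],[0,0,0,-0.2,-2.3,0,0.65],[0,0,0,-0.1,-2.3,0,0.65],[0,0,0,0,-1.1,0,0.65],[0,0,0,0,0,0.5,0.65],[0,0,0,0,0,1.3,0.65],[0,0,0,0,0,1.0,0.65],[0,0,0,0,0,0.4,0.65],[0,0,0,0,0,0.2,0.65],[0,0,0,0,0,0,0.65]]]'

```text
t: 9.38
eef_pos: [558.5, 72.5, 34.5]
tool_rot: [-0.446, -3.108, 0.0]
contact_force: [-0.3, -0.4, -0.1]
width: 45.2
gripper_force: 15.0
```

```bash
python3 - <<'E'
from h import *
p=read_camera("scene");cv2.imwrite("pics/place.png",cv2.resize(p["pixels"][140:260,230:400],None,fx=4,fy=4))
to([560,71.5,34.8])
E
```

```text
t 9.43 pos [558.8  72.4  34.5] rot [-0.447 -3.108 -0.   ] w 45.4 gf 15.0 F [-1.5  0.4  0.1]
  tool x,y: [-0.9596  0.2815  0.0013] [ 2.815e-01  9.596e-01 -2.000e-04] z [-1.3e-03  2.0e-04 -1.0e+00]
  shift cm [-0.15 -0.05 -0.03]
```

View pics/place.png

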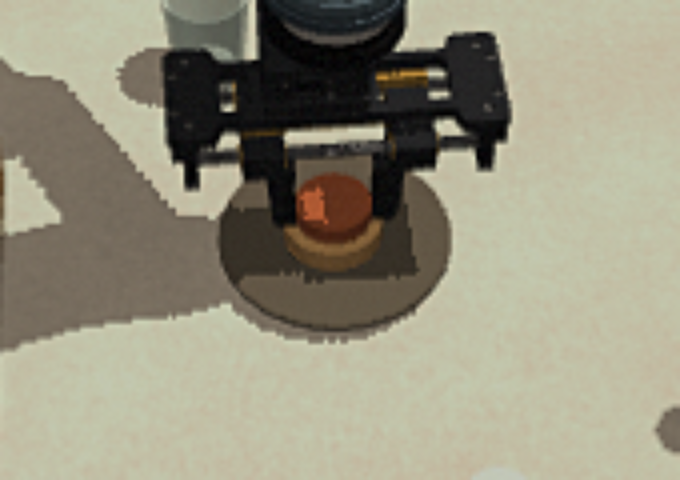

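Tile sits centred over the board (crop px 335,208). Release, rise and go over the pin.

Request:
servo_tool --moves '[[[0,0,0,0,0,0,0.4],[0,0,0,0,0,0,0.2],[0,0,0,0,0,0,0.2],[0,0,0,0,0,0,0.2],[0,0,0,0,0,-1.0,0.2],[0,0,0,0,0,-2.5,0.2],[0,0,0,0,0,-3.0,0.2],[0,0,0,0,0,-1.5,0.2],[0,0,0,-0.39,-1.22,0,0.43],[0,0,0,-0.78,-2.45,0,0.43],[0,0,0,-0.78,-2.45,0,0.43],[0,0,0,-0.78,-2.45,0,0.43],[0,0,0,-0.78,-2.45,0,0.43],[0,0,0,-0.78,-2.45,0,0.43],[0,0,0,-0.78,-2.45,0,0.43],[0,0,0,-0.78,-2.45,0,0.43],[0,0,0,-0.78,-2.45,0,0.43],[0,0,0,-0.78,-2.45,0,0.43],[0,0,0,-0.78,-2.45,0,0.43],[0,0,0.0155,-0.42,-1.23,0,0.43]]]'

```text
t: 11.1
eef_pos: [564.6, -214.9, 114.7]
tool_rot: [-0.477, -3.105, 0.001]
contact_force: [0.6, -0.6, -0.7]
width: 50.3
gripper_force: 0.0
```

```bash
python3 - <<'E'
from h import *
for n in("top","scene"):
    p=read_camera(n);cv2.imwrite(f"pics/{n}2.png",p["pixels"]);W=cloud(p)
    q=W.reshape(-1,3);c=np.array([559,71.5])
    ok=(np.hypot(*(q[:,:2]-c).T)<100)
    for lo,hi in((9,20),(26,34),(40,50)):
        t=q[ok&(q[:,2]>lo)&(q[:,2]<hi)]
        if len(t): print(n,lo,len(t),cv2.minEnclosingCircle(t[:,:2].astype(np.float32)),t.mean(0).round(1))
for i in range(3):
    read_camera("top");to([566.7,-211.5,23])
E
```

```text
top 9 2073 ((558.4192504882812, 71.7704849243164), 69.9325942993164) [557.6  71.8  14. ]
top 26 174 ((556.7338256835938, 71.43284606933594), 29.721763610839844) [552.7  70.9  29.8]
top 40 281 ((557.6163330078125, 70.8066635131836), 22.816219329833984) [557.7  71.2  44.2]
scene 9 1626 ((559.671875, 71.6640853881836), 71.78002166748047) [567.1  69.5  13.4]
scene 26 136 ((559.15771484375, 71.067626953125), 30.444299697875977) [570.7  65.5  29.2]
scene 40 226 ((560.2802734375, 70.02903747558594), 23.37966537475586) [561.1  70.4  43.3]
t 11.25 pos [ 564.8 -212.   114.7] rot [-4.770e-01 -3.104e+00 -1.000e-03] w 50.3 gf 0.0 F [ 1.1  0.7 -0.5]
  tool x,y: [-0.954   0.2999  0.0011] [2.999e-01 9.540e-01 6.000e-04] z [-9.e-04  9.e-04 -1.e+00]
  shift cm [-0.17  0.1   9.17]
t 11.3 pos [ 564.9 -210.9  114.7] rot [-4.740e-01 -3.104e+00 -2.000e-03] w 50.5 gf 0.0 F [ 1.  -0.2  0. ]
  tool x,y: [-0.9544  0.2984  0.0013] [2.985e-01 9.544e-01 8.000e-04] z [-0.001   0.0011 -1.    ]
  shift cm [-0.2  -0.01  9.17]
t 11.35 pos [ 565.  -210.3  114.8] rot [-4.720e-01 -3.105e+00 -1.000e-03] w 50.1 gf 0.0 F [ 0.1 -0.4 -0.2]
  tool x,y: [-0.9548  0.2973  0.0012] [2.973e-01 9.548e-01 7.000e-04] z [-9.0e-04  1.1e-03 -1.0e+00]
  shift cm [-0.21 -0.07  9.18]
```

Request:
servo_tool --moves '[[[0,0,0,-0.2,0,1.0,0.43],[0,0,0,0,0,2.0,0.43],[0,0,0,0,0,2.0,0.43],[0,0,0,0,0,2.0,0.43],[0,0,0,0,0,1.4,0.43],[0,0,0,0,0,0.7,0.43],[0,0,0,0,0,0,0.9],[0,0,0,0,0,0,0.9],[0,0,0,0,0,0,0.9],[0,0,0,0,0,0,0.9],[0,0,0,0,0,0,0.9],[0,0,0,0,0,0,0.9],[0,0,0,0,0,0,0.9],[0,0,0,0,0,-0.3,0.9],[0,0,0,0,0,-0.5,0.9],[0,0,0,0,0,0,0.9]]]' --force 40

```text
t: 12.68
eef_pos: [567.5, -212.3, 33.0]
tool_rot: [0.473, 3.105, -0.0]
contact_force: [0.5, -0.2, -1.3]
width: 22.9
gripper_force: 39.9
```

Request:
servo_tool --moves '[[[0,0,0,0.5,0,0,0.9],[0,0,0,0.9,0,0,0.9],[0,0,0,0.9,0,0,0.9],[0,0,0,0.5,0,0,0.9],[0,0,0,0.2,0,0,0.9],[0,0,0,0,0,0,0.9]]]'

```text
t: 13.18
eef_pos: [537.9, -202.8, 32.2]
tool_rot: [-0.473, -3.105, -0.0]
contact_force: [0.3, -0.6, -0.7]
width: 23.0
gripper_force: 39.9
```

```bash
python3 - <<'E'
from h import *
for n in("top","scene"):
    p=read_camera(n)
    im=p["pixels"][110:300,350:500] if n=="top" else p["pixels"][150:320,120:260]
    cv2.imwrite(f"pics/{n}3.png",cv2.resize(im,None,fx=3,fy=3,interpolation=cv2.INTER_CUBIC))
    W=cloud(p);q=W.reshape(-1,3)
    a=np.array([.955,-.2965]);b=np.array([.2965,.955]);d=q[:,:2]-[566.7,-211.5]
    x,y=d@a,d@b;m=(abs(y)<8)&(q[:,2]>50)&(q[:,2]<66)&(abs(x)<130)
    print(n,m.sum(),np.sort(x[m])[[0,1,2,-3,-2,-1]].round(1) if m.sum()>5 else "")
to([0,0,0])
E
python3 -c "
import cv2,numpy as np
a=cv2.imread('pics/top3.png');b=cv2.imread('pics/scene3.png')
h=min(a.shape[0],b.shape[0]);c=np.hstack([a[:h,:400],b[:h,:400]]);cv2.imwrite('pics/c3.png',cv2.convertScaleAbs(c,alpha=1.6))"
```

```text
top 2 
scene 369 [-66.3 -65.2 -63.6  82.5  83.7  84.7]
t 13.28 pos [ 538.9 -203.3   32.5] rot [ 0.473  3.105 -0.   ] w 23.1 gf 39.9 F [-0.2  0.4 -0.7]
  tool x,y: [-9.546e-01  2.978e-01 -5.000e-04] [ 2.978e-01  9.546e-01 -1.000e-04] z [ 5.e-04 -3.e-04 -1.e+00]
  shift cm [57.5   3.36  3.22]
```

View pics/c3.png

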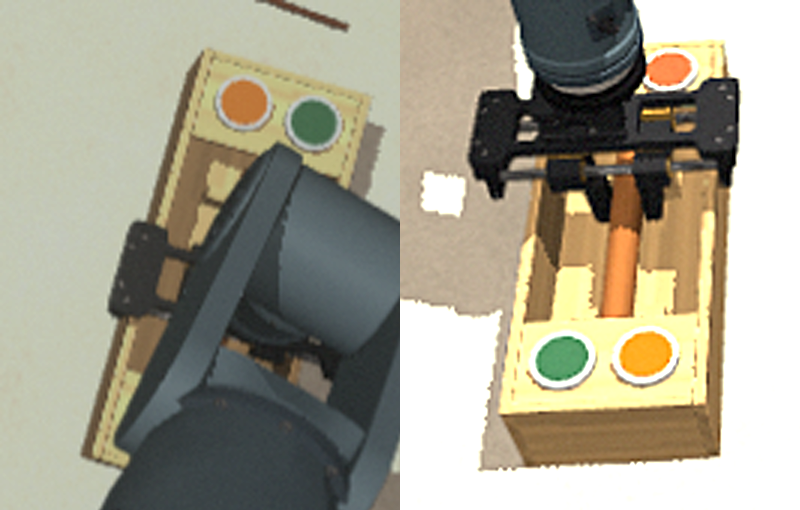

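The top view is blocked by the arm, and in the scene view the pin's far end is still hidden by the cover edge (right crop, about 615,320). I'll feel for the near end wall.

Request:
servo_tool --moves '[[[0,0,0,0.2,0,0,0.9],[0,0,0,0.2,0,0,0.9],[0,0,0,0,0,0,0.9]]]'

```text
t: 13.53
eef_pos: [534.6, -201.8, 32.2]
tool_rot: [-0.473, -3.105, -0.0]
contact_force: [-0.5, -0.4, -2.5]
width: 23.1
gripper_force: 39.9
```

Request:
servo_tool --moves '[[[0,0,0,0.2,0,0,0.9],[0,0,0,0,0,0,0.9]]]'

```text
t: 13.7
eef_pos: [532.7, -201.2, 32.2]
tool_rot: [-0.473, -3.105, -0.0]
contact_force: [-0.5, -1.9, -1.1]
width: 23.1
gripper_force: 39.9
```

Request:
servo_tool --moves '[[[0,0,0,0.2,0,0,0.9],[0,0,0,0,0,0,0.9]]]'

```text
t: 13.87
eef_pos: [530.8, -200.6, 32.2]
tool_rot: [-0.473, -3.105, -0.0]
contact_force: [0.8, 0.2, -1.7]
width: 22.8
gripper_force: 39.9
```

Request:
servo_tool --moves '[[[0,0,0,0.2,0,0,0.9],[0,0,0,0,0,0,0.9]]]'

```text
t: 14.03
eef_pos: [530.5, -200.8, 33.0]
tool_rot: [0.473, 3.102, -0.002]
contact_force: [3.7, -0.8, -1.6]
width: 22.9
gripper_force: 39.9
```

Request:
servo_tool --moves '[[[0,0,0,0.2,0,0,0.9],[0,0,0,0,0,0,0.9]]]'

```text
t: 14.2
eef_pos: [530.4, -201.1, 34.0]
tool_rot: [0.473, 3.098, -0.004]
contact_force: [9.4, -1.6, -2.2]
width: 23.0
gripper_force: 39.9
```

```bash
python3 - <<'E'
from h import *
to([0,0,0])
p=read_camera("scene")
W=cloud(p);q=W.reshape(-1,3)
a=np.array([.955,-.2965]);b=np.array([.2965,.955]);d=q[:,:2]-[566.7,-211.5]
x,y=d@a,d@b;m=(abs(y)<8)&(q[:,2]>50)&(q[:,2]<66)&(abs(x)<130)
print(np.sort(x[m])[-5:].round(1))
cv2.imwrite("pics/s4.png",cv2.convertScaleAbs(cv2.resize(p["pixels"][230:290,150:230],None,fx=8,fy=8,interpolation=cv2.INTER_CUBIC),alpha=1.5))
E
```

```text
t 14.2 pos [ 530.4 -201.1   34. ] rot [ 0.473  3.098 -0.004] w 23.0 gf 39.9 F [ 9.4 -1.6 -2.2]
  tool x,y: [-0.9544  0.2983 -0.0079] [ 0.2983  0.9545 -0.0011] z [ 0.0073 -0.0034 -1.    ]
  shift cm [56.65  3.37  2.94]
[79.7 79.8 79.9 80.  80.6]
```

View pics/s4.png

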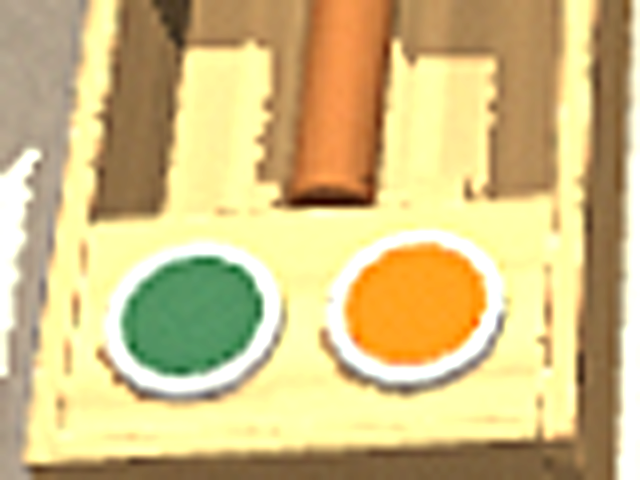

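Contact felt at about 38 mm shift, and the far pin end shows at crop px (330,190), clear of the cover edge at about 15 mm. Back off a bit and tilt the far end up.

Request:
servo_tool --moves '[[[0,0,0,-0.5,0,0,0.9],[0,0,0,-0.35,0,0,0.9],[0,0,0,0,0,0,0.9],[0,-0.035,0,-0.05,0,-0.19,0.9],[0,-0.035,0,-0.06,0,-0.19,0.9],[0,-0.035,0,-0.07,0,-0.18,0.9],[0,-0.035,0,-0.07,0,-0.18,0.9],[0,-0.035,0,-0.08,0,-0.18,0.9],[0,-0.035,0,-0.08,0,-0.18,0.9],[0,0,0,0,0,0,0.9]]]'

```text
t: 15.08
eef_pos: [536.8, -202.1, 42.9]
tool_rot: [0.442, 2.902, -0.045]
contact_force: [-1.2, 0.2, -0.1]
width: 23.2
gripper_force: 39.9
```

```bash
python3 - <<'E'
from h import *
to([0,0,0])
p=read_camera("scene")
W=cloud(p);q=W.reshape(-1,3)
a=np.array([.955,-.2965]);b=np.array([.2965,.955]);d=q[:,:2]-[566.7,-211.5]
x,y=d@a,d@b;m=(abs(y)<4)&(q[:,2]>50)&(x<93)&(x>-10)
print(np.polyfit(x[m],q[m,2],1),x[m].max(),q[m,2].max())
cv2.imwrite("pics/s5.png",cv2.convertScaleAbs(cv2.resize(p["pixels"][170:310,130:260],None,fx=4,fy=4,interpolation=cv2.INTER_CUBIC),alpha=1.5))
E
```

```text
t 15.08 pos [ 536.8 -202.1   42.9] rot [ 0.442  2.902 -0.045] w 23.2 gf 39.9 F [-1.2  0.2 -0.1]
  tool x,y: [-0.9339  0.2914 -0.207 ] [2.977e-01 9.547e-01 7.000e-04] z [ 0.1978 -0.061  -0.9783]
  shift cm [56.91  3.31 -7.65]
[ 0.12242319 77.03455425] 84.44584190128617 93.79630141644304
```

View pics/s5.png

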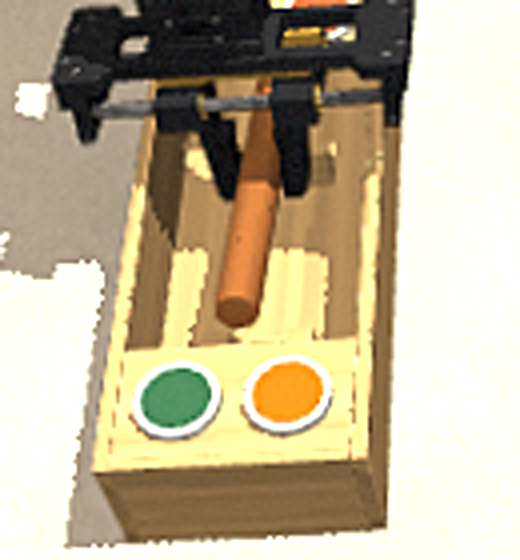

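Far end is rising freely inside the opening (crop px 237,308). Continue tilting, then slide out along the axis.

Request:
servo_tool --moves '[[[0,-0.035,0,-0.09,0,-0.18,0.9],[0,-0.035,0,-0.09,0,-0.17,0.9],[0,-0.035,0,-0.1,0,-0.17,0.9],[0,-0.035,0,-0.1,0,-0.17,0.9],[0,0,0,0,0,0,0.9],[0,0,0,-0.5,0,0,0.9],[0,0,0,-1.0,0,0,0.9]]]'

```text
t: 15.72
eef_pos: [553.3, -207.5, 55.9]
tool_rot: [0.422, 2.766, -0.073]
contact_force: [-0.3, -0.1, -1.3]
width: 23.2
gripper_force: 39.9
```

Request:
servo_tool --moves '[[[0,0,0,-1.0,0,0,0.9],[0,0,0,-1.0,0,0,0.9],[0,0,0,-1.0,0,0,0.9],[0,0,0,-1.0,0,0,0.9],[0,0,0,-1.0,0,0,0.9],[0,0,0,-1.0,0,0,0.9],[0,0,0,-0.7,0,0,0.9],[0,0,0,-0.3,0,0,0.9],[0,0,0,0,0,0,0.9]]]'

```text
t: 16.47
eef_pos: [617.2, -227.7, 80.8]
tool_rot: [0.42, 2.762, -0.075]
contact_force: [-0.4, -0.1, -1.1]
width: 22.8
gripper_force: 39.9
```

```bash
python3 - <<'E'
from h import *
to([0,0,0])
p=read_camera("scene")
cv2.imwrite("pics/s6.png",cv2.convertScaleAbs(cv2.resize(p["pixels"][130:310,110:290],None,fx=3,fy=3,interpolation=cv2.INTER_CUBIC),alpha=1.5))
E
```

```text
t 16.47 pos [ 617.2 -227.7   80.8] rot [ 0.42   2.762 -0.075] w 22.8 gf 39.9 F [-0.4 -0.1 -1.1]
  tool x,y: [-0.8966  0.2793 -0.3436] [ 2.975e-01  9.547e-01 -3.000e-04] z [ 0.3279 -0.1024 -0.9391]
  shift cm [ 64.48   3.38 -14.98]
```

View pics/s6.png

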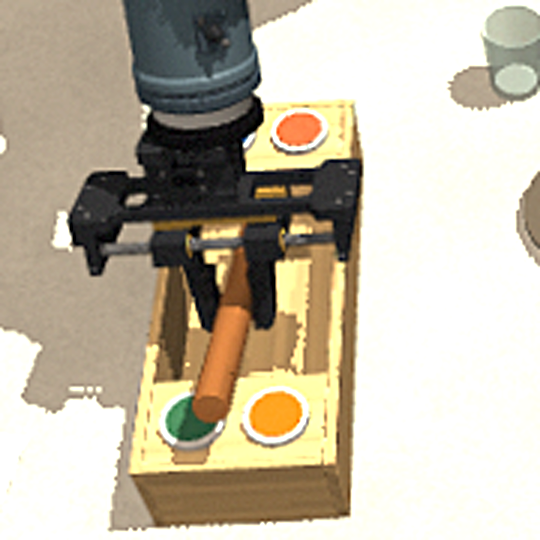

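The pin's near end is out of the cover's shadow (far end at crop px 210,405, above the pans). Raise, level, and carry over the plate.

Request:
servo_tool --moves '[[[0,0,0,-0.17,0,-0.47,0.9],[0,0,0,-0.34,0,-0.94,0.9],[0,0,0,-0.34,0,-0.94,0.9],[0,0,0,-0.34,0,-0.94,0.9],[0,0,0,-0.34,0,-0.94,0.9],[0,0,0,-0.34,0,-0.94,0.9],[0,0,0,-0.17,0,-0.47,0.9],[0,0,0,0,0,0,0.9],[0,0.035,0,0,0,0,0.9],[0,0.035,0,0,0,0,0.9],[0,0.035,0,0,0,0,0.9],[0,0.035,0,0,0,0,0.9],[0,0.035,0,0,0,0,0.9],[0,0.035,0,0,0,0,0.9],[0,0.035,0,0,0,0,0.9],[0,0.035,0,0,0,0,0.9],[0,0.035,0,0,0,0,0.9],[0,0.035,0,0,0,0,0.9],[0,0,0,0,0,0,0.9]]]'

```text
t: 18.1
eef_pos: [616.7, -227.5, 139.8]
tool_rot: [-0.473, -3.104, -0.0]
contact_force: [-0.1, 0.1, -1.4]
width: 23.0
gripper_force: 39.9
```

Request:
servo_tool --moves '[[[0,0,0,0.48,0.9,0,0.9],[0,0,0,0.96,1.79,0,0.9],[0,0,0,0.96,1.79,0,0.9],[0,0,0,0.96,1.79,0,0.9],[0,0,0,0.96,1.79,0,0.9],[0,0,0,0.96,1.79,0,0.9],[0,0,0,0.96,1.79,0,0.9],[0,0,0,0.96,1.79,0,0.9],[0,0,0,0.96,1.79,0,0.9],[0,0,0,0.96,1.79,0,0.9],[0,0,0,0.96,1.79,0,0.9],[0,0,0,0.96,1.79,0,0.9],[0,0,0,0.96,1.79,0,0.9],[0,0,0,0.96,1.79,0,0.9],[0,0,0,0.96,1.79,0,0.9],[0,0,0,0.48,0.9,0,0.9],[0,0,0,0,0,0,0.9],[0,0,0,0,0,0,0.9],[0,0,0,0,0,0,0.9],[0,0,0,0,0,0,0.9]]]'

```text
t: 19.77
eef_pos: [559.0, 71.0, 140.4]
tool_rot: [0.475, 3.105, -0.0]
contact_force: [-1.3, 0.5, -1.6]
width: 23.0
gripper_force: 39.9
```

```bash
python3 - <<'E'
from h import *
to([560,71.5,134])
p=read_camera("scene");W=cloud(p);q=W.reshape(-1,3)
d=cut_out("pin",p)
if d:
    t=W[d[0]["region"]];t=t[~np.isnan(t[:,0])];print(d[0]["confidence"],len(t),np.percentile(t,[2,98],axis=0).round(0))
m=(q[:,2]>36)&(q[:,2]<50)&(np.hypot(q[:,0]-560,q[:,1]-71.5)<60);print("tile",m.sum(),q[m].mean(0))
cv2.imwrite("pics/s7.png",cv2.convertScaleAbs(cv2.resize(p["pixels"][80:300,170:450],None,fx=2.7,fy=2.7,interpolation=cv2.INTER_CUBIC),alpha=1.3))
E
```

```text
t 19.77 pos [559.   71.  140.4] rot [ 0.475  3.105 -0.   ] w 23.0 gf 39.9 F [-1.3  0.5 -1.6]
  tool x,y: [-9.543e-01  2.987e-01 -4.000e-04] [ 2.987e-01  9.543e-01 -2.000e-04] z [ 4.e-04 -3.e-04 -1.e+00]
  shift cm [-0.08  0.08  0.64]
0.68 619 [[518.  27. 147.]
 [672.  84. 168.]]
tile 89 [559.27481957  58.10632209  42.33244745]
```

View pics/s7.png

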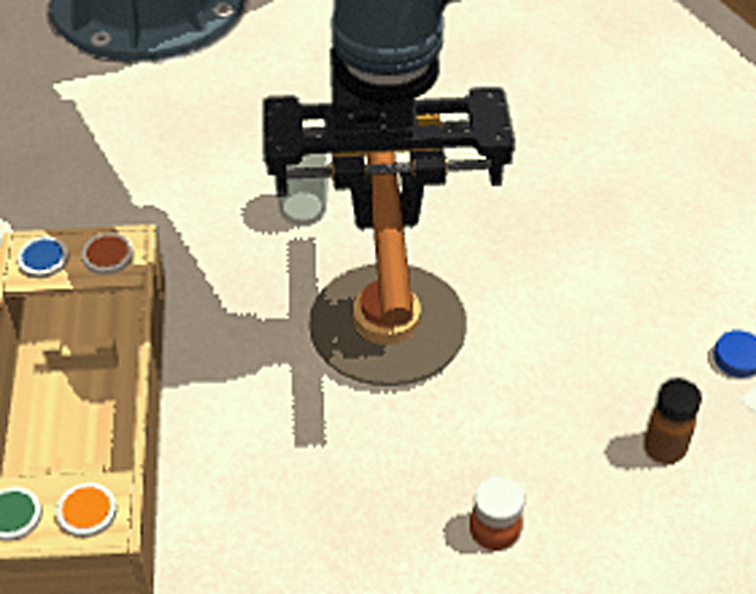

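The pin is level over the stack (crop px 390,310), the stack is intact, and the jars and cup have not moved. Handing in.

```bash
python3 -c "
from bench import ticket;print(ticket.hand_in())"
```

```text
the job is handed in; nothing more can be done
None
```

The job is handed in (no verdict was returned): the board and tile are stacked on the plate to within about 2 mm of centre, the pin came out of the tote and is held level about 155 mm above the table over the stack, and the jars and cup look unmoved, with about 20 s of the 61 s used.

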